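Set out the pantry board

TASK

Set out the pantry board: stand the glass jar centred on the round cork pad beside the white crock and the tall tin centred on the round pad beside the square caddy; lay the oblong fish tin right side up, centred on the long pad between them and running lengthwise along the board, and stack the small round tin upright on the middle of the fish tin. Leave the crock and caddy where they are and never tip the jar over; let go of everything at the end.

Things in the scene. Friction and masses are not known exactly. Their poses are not given: they have to be found in the camera images.
- jar: glass jar to move: amber round body 58 mm in diameter up to 62 mm, then a black screw lid 54 mm in diameter; 80 mm tall in all, about 0.3 kg. Origin: centre of its underside, z up through the lid. Starts upright on the work surface.
- tall_tin: tall slim food tin to move: steel ends, brown paper-board label, cylinder 54 mm in diameter, 105 mm tall, about 0.35 kg. Origin: centre of its underside, z up. Starts upright on the work surface.
- fish_tin: oblong flat fish tin to move: 60 mm (its x) by 104 mm (its y, the long way), 24 mm tall, bare metal lid with a ring pull near its +y end that stands only 2 mm proud and is clear of the middle; about 0.15 kg. Origin: centre of its underside, z up. Starts lying flat on the work surface, right side up.
- small_tin: small squat round tin to move: 48 mm in diameter, 32 mm tall, pale label, about 0.1 kg. Origin: centre of its underside, z up. Starts upright on the work surface.
- crock: white round ceramic crock with a wooden knob lid, 90 mm in diameter, 95 mm tall, 0.9 kg, loose but to be left alone. It stands at one end of the board (either end), its axis 125 mm beyond the centre of the nearest round pad. Origin: centre of its underside.
- caddy: square grey metal caddy with a dark lid, 88 x 88 mm, 93 mm tall, 0.8 kg, loose but to be left alone. It stands at the other end of the board from the crock, its axis 125 mm beyond the centre of the nearest round pad. Origin: centre of its underside.
- pad_mid: long cork pad, 76 mm (x) by 116 mm (y), in the middle of the board; fixed, 3 mm thick, on the brown wooden pantry board (a fixed slab 140 x 560 mm, 15 mm thick, centred under the long pad, its long side along the pads' y). Origin: centre of the pad's underside, so the surface on which things stand is 3 mm above it (18 mm above the work surface). Axes: z up, y along the board.
- pad_a: round cork pad, 80 mm in diameter, 105 mm from the long pad's centre towards that pad's -y; fixed, 3 mm thick, on the brown wooden pantry board (a fixed slab 140 x 560 mm, 15 mm thick, centred under the long pad, its long side along the pads' y). Origin: centre of the pad's underside, so the surface on which things stand is 3 mm above it (18 mm above the work surface). Axes: z up, y along the board.
- pad_b: round cork pad, 80 mm in diameter, 105 mm from the long pad's centre towards that pad's +y; fixed, 3 mm thick, on the brown wooden pantry board (a fixed slab 140 x 560 mm, 15 mm thick, centred under the long pad, its long side along the pads' y). Origin: centre of the pad's underside, so the surface on which things stand is 3 mm above it (18 mm above the work surface). Axes: z up, y along the board.

How it is judged:
At the end, for the whole second after the job is handed in: Jar upright within 13 mm of the centre of the round pad beside the crock, tall tin likewise beside the caddy; fish tin flat within 13 mm of the long pad's centre and 0.2 rad of its direction; small tin upright on it within 11 mm of its middle; all released and at rest ((horizontal distance between jar and pad_a below 0.013 m or horizontal distance between jar and pad_b below 0.013 m) and horizontal distance between jar and crock below 0.16 m and z of jar in the frame of pad_mid between 0 and 0.006 m and angle between each of jar, tall_tin, fish_tin, small_tin's own z axis and vertical below 0.1 rad and (horizontal distance between tall_tin and pad_a below 0.013 m or horizontal distance between tall_tin and pad_b below 0.013 m) and horizontal distance between tall_tin and caddy below 0.16 m and z of tall_tin in the frame of pad_mid between 0 and 0.006 m and horizontal distance between fish_tin and pad_mid below 0.013 m and z of fish_tin in the frame of pad_mid between 0 and 0.006 m and angle between the y axis of fish_tin and the y axis of pad_mid, either way round below 0.2 rad and horizontal distance between small_tin and fish_tin below 0.011 m and z of small_tin in the frame of fish_tin between 0.021 and 0.028 m and linear speed of each of fish_tin, small_tin, jar, tall_tin below 0.02 m/s and contact force between each of fish_tin, small_tin, jar, tall_tin and the fingers below 0.1 N); the robot touches nothing.
It fails at once if the crock or the caddy is shifted by more than 15 mm (distance of any of crock, caddy from where it was at the start of the episode above 0.015 m).
It fails at once if the jar is tipped more than 0.7 rad (angle between jar's own z axis and vertical above 0.7 rad).
It also fails if it takes over 109 s, if anything falls off the work surface, if the arm or the gripper's body presses on something with over 40 N, if the wrist force passes 120 N, or if a joint passes its speed limit or range.

ROBOT

A 7-joint arm with a two-finger parallel gripper is mounted at the origin on the work surface. World frame = base frame: x ahead of the robot, y to its left, z up, the work surface at z = 0. Lengths are in m, angles in rad, forces in N, time in s.
With the tool pointing down it reaches from about 0.425 to 1.025 m from the base axis. Payload 9.4 kg.
Tool frame: the origin (TCP) lies at the very end of the fingers, on their centre line; the grasp point (between the pads) lies 19 mm behind it; z points along the fingers, y is the line along which they close (so a half turn about z gives the same grasp; the last joint's range is limited). The gripper opens to 93 mm and grips with 3 to 60 N. Pads are 15 mm wide; open, the fingers measure 128 mm over their backs; the gripper's body (75 mm by 188 mm) begins 65 mm behind the grasp point.
Start: joints at [1.171, 0.599, -0.003, 1.599, 0.002, 0.943, -0.08], TCP at [0.23, -0.688, 0.219] pointing down, gripper open.
Joint ranges: [-2.57, 2.57], [-0.35, 1.97], [-1.29, 1.29], [0.11, 2.56], [-1.05, 4.19], [0.11, 1.86], [-2.63, 2.63]. Speed limits (rad/s): [2.22, 2.22, 3.01, 3.01, 3.14, 3.14, 3.14].

INTERFACE

Orientations are given as a unit quaternion [x, y, z, w].
In Python, from rig import r gives the robot as it stands. The module is installed in compiled form; this text tells all that it offers.
- The arm moves only by the tool carry_out, never from a script. Its argument "deltas" is text: rows parted by semicolons, each of 7 numbers parted by spaces: the shift along the world's x, y, z in m, then the turn, a rotation vector about the world's x, y, z in rad, then the finger opening in m, from 0 to 0.093. In form: x y z wx wy wz grip; .... A call has 1 to 10 rows; each row shifts and turns the commanded pose from where the row before left it; what a row does not reach is not made up. A row lasts 1/12 s, in which the tool goes at most 41.7 mm and 7.16 degrees, less where a joint would pass 70% of its speed; a pose out of reach is approached as far as the arm can. A call with a gripper value outside its range is refused whole. The fingers move at their own pace and stop on an object; "force" is the grip in N (left out, the last holds). Time passes only in rows, so rows that do not move let the fingers close. It gives the time, the measured TCP pose, the force, the opening and the grip force at its end, in the units of the state.
- r.state(): the state, without advancing time (a new reading comes with each control period).
- r.grab_frame(name): name is "scene" or "top" or "wrist"; returns a dict with "img" (480x640x3 uint8, red, green, blue), "camera_matrix" (3x3 intrinsics, pixels), "R" (3x3) and "t" (3): a world point X has camera coordinates R X + t. Camera axes: x right, y down, z forward; pixel columns grow to the right and rows downward; lengths in m; the calibration is good to about 2 mm. A picture is of the moment at which its call begins. There is no depth.
- r.finish_job(): hands the job in; it is judged then, once.
Trained networks look in a picture, given as the dict that the camera call returned (one of the last four; its "shot" number tells which), for a name from the list of things; names that differ only in an ending like _2 or _b are one class to them, and where a whole thing is asked for, a point or a joint stands for the part that bears it (a point fixed in the world has none). Each returns a list of dicts, best first, with "score" (0 to 1); they miss things now and then, are a little off and sometimes report something else, mostly with a low value. They report only what shows in the picture. A call takes as long as a camera call.
- r.spot_in(picture, name): "at" ([column, row] in pixels, amid what is visible of it).
The state is a dict: "time_s": time; "q": joint angles; "qvel": joint speeds; "joint_torque": joint torques, N m; "tcp_pos": TCP position; "orientation": TCP orientation; "contact_force": force on the tool from outside, world axes, zero at the start; "torque": the same for the moment, N m; "gripper_width": finger opening in m; "grip_force": force on a finger pad.
Only numpy, scipy, OpenCV 4.12 (cv2) and the standard library are available. Lean on these libraries where they do the work, as an engineer would, in place of code of your own. Each camera call takes 0.05 s, during which the arm holds its last target. There are 200 camera calls.

## Working session

There is one attempt and no reset: what is moved stays moved. The work goes in short steps, Python scripts to look and compute and a tool call to move; the robot and the scene stay as the last step left them, time stands still between calls to the robot, and variables do not carry over. Pictures are saved under pics/ and viewed, at most 14 in all, crops included, and the job is handed in when it is done.

Besides the shell and the picture viewer there is one more tool, called after "Emit:" in YAML: its name, and indented under it one key for each argument. carry_out: Moves the arm, as the interface text tells. Its arguments: {"type":"object","properties":{"deltas":{"type":"string"},"force":{"type":"number"}},"required":["deltas"]}

```bash
mkdir -p pics; cat > h.py <<'E'
import numpy as np, cv2
from rig import r
def snap(cam,f=None):
    p=r.grab_frame(cam)
    if f: cv2.imwrite('pics/'+f,p['img'][:,:,::-1])
    return p
def back(p,uv,z):
    K,R,t=p['camera_matrix'],p['R'],p['t']
    d=R.T@np.linalg.solve(K,[uv[0],uv[1],1.]); c=-R.T@t
    return c+d*(z-c[2])/d[2]
def proj(p,X):
    x=p['camera_matrix']@(p['R']@np.asarray(X,float)+p['t']); return x[:2]/x[2]
E
python3 - <<'E'
from h import *
s=r.state(); print(s['tcp_pos'],s['orientation'],s['gripper_width'])
H=dict(jar=.04,tall_tin=.052,fish_tin=.02,small_tin=.025,crock=.06,caddy=.06,pad_mid=.018,pad_a=.018,pad_b=.018)
for c in ['top','scene']:
    p=snap(c,c+'0.png'); print(c,'cam at',(-p['R'].T@p['t']).round(3))
    for n,z in H.items():
        for d in r.spot_in(p,n)[:3]: print(n,np.round(d['at'],1),round(d['score'],2),back(p,d['at'],z).round(3))
E
```

```text
[ 0.22982315 -0.68711531  0.21778148] [ 9.86998953e-01  1.60724953e-01 -1.80934432e-04 -7.24060740e-04] 0.09310559054838823
top cam at [0.416 0.011 0.974]
jar [364.6 309. ] 0.67 [ 0.438 -0.099  0.04 ]
jar [284.8 193.8] 0.17 [0.652 0.048 0.04 ]
tall_tin [457.1 318.1] 0.59 [ 0.421 -0.264  0.052]
fish_tin [160.3 329. ] 0.57 [0.402 0.274 0.02 ]
small_tin [252.2 303.3] 0.81 [0.449 0.107 0.025]
crock [407.1 181. ] 0.59 [ 0.673 -0.179  0.06 ]
caddy [155.7 196.5] 0.9 [0.641 0.282 0.06 ]
caddy [162.9 328.3] 0.53 [0.404 0.258 0.06 ]
pad_mid [285.3 195.5] 0.75 [0.654 0.048 0.018]
pad_a [341.2 188.6] 0.88 [ 0.669 -0.06   0.018]
pad_a [233.5 198.7] 0.77 [0.648 0.146 0.018]
pad_b [341.2 188.6] 0.88 [ 0.669 -0.06   0.018]
pad_b [233.5 198.7] 0.77 [0.648 0.146 0.018]
scene cam at [ 0.988 -0.295  0.664]
jar [247.7 228.4] 0.66 [ 0.435 -0.094  0.04 ]
tall_tin [157.5 254.5] 0.92 [ 0.417 -0.261  0.052]
tall_tin [339.1 201.9] 0.48 [0.478 0.087 0.052]
fish_tin [387.3 163.9] 0.73 [0.408 0.269 0.02 ]
small_tin [340.4 202.6] 0.7 [0.459 0.105 0.025]
crock [269.7 346.1] 0.74 [ 0.685 -0.18   0.06 ]
pad_mid [375.8 283.2] 0.96 [0.656 0.046 0.018]
pad_a [331.3 316.6] 0.84 [ 0.671 -0.059  0.018]
pad_a [418.8 255. ] 0.72 [0.648 0.154 0.018]
pad_a [466.4 212.4] 0.27 [0.614 0.311 0.018]
pad_b [331.3 316.6] 0.84 [ 0.671 -0.059  0.018]
pad_b [418.8 255. ] 0.72 [0.648 0.154 0.018]
pad_b [466.4 212.4] 0.27 [0.614 0.311 0.018]
```

View pics/top0.png

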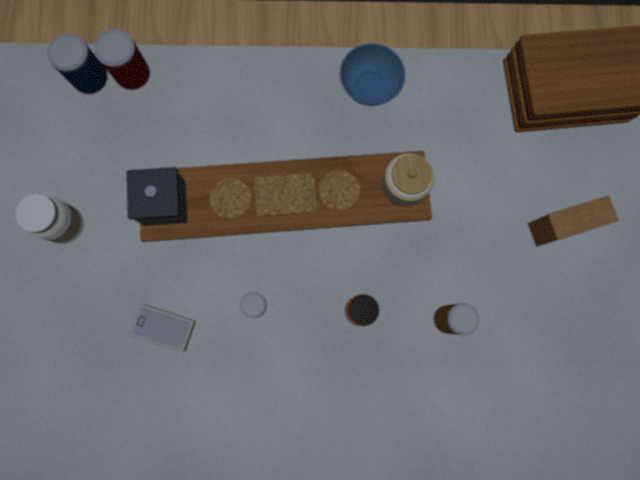

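View pics/scene0.png

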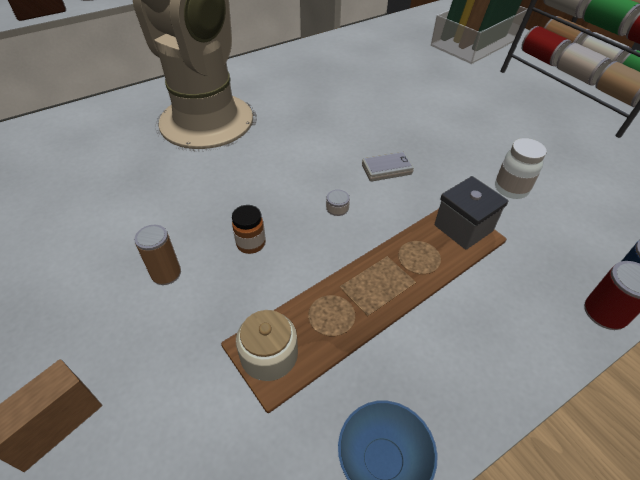

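The board runs across the top view at rows 150–240. The crock is at (408,178) and the caddy at (153,195). The pads are at (341,189), (285,195) and (231,198). The jar is at (363,309), the tall tin's top at (463,319), the small tin at (253,305) and the fish tin at (163,328) with its ring at its left end. I'll refine these once by fitting shapes.

```bash
python3 - <<'E'
from h import *
p=snap('top'); im=p['img']; S=4
def circ(name,c,w,rr,z):
    x0,y0=int(c[0]-w),int(c[1]-w)
    g=cv2.resize(cv2.cvtColor(im,cv2.COLOR_RGB2GRAY)[y0:y0+2*w,x0:x0+2*w],None,fx=S,fy=S,interpolation=cv2.INTER_CUBIC)
    f=np.linalg.norm(p['R']@np.array([*back(p,c,z)])+p['t']); rp=rr*p['camera_matrix'][0,0]/(p['R']@back(p,c,z)+p['t'])[2]*S
    h=cv2.HoughCircles(cv2.GaussianBlur(g,(0,0),2),cv2.HOUGH_GRADIENT_ALT if 0 else cv2.HOUGH_GRADIENT,1,20,param1=60,param2=8,minRadius=int(rp*.92),maxRadius=int(rp*1.08))
    for k in (h[0][:2] if h is not None else []):
        uv=[(k[0]+.5)/S-.5+x0,(k[1]+.5)/S-.5+y0]; print(name,np.round(uv,1),'r',k[2]/S,rp/S,back(p,uv,z).round(4))
circ('jar',(363,309),28,.027,.08); circ('tall',(463,319),28,.027,.105); circ('small',(253,305),25,.024,.032)
circ('padC',(341,189),30,.04,.018); circ('padD',(231,198),30,.04,.018)
# fish: segment by difference from table colour
x0,y0=120,290; c=cv2.resize(im[y0:y0+75,x0:x0+90],None,fx=S,fy=S,interpolation=cv2.INTER_CUBIC)
bg=np.median(c.reshape(-1,3)[:2000],0)
cv2.imwrite('pics/fish.png',cv2.convertScaleAbs(c[:,:,::-1],alpha=1.5))
e=cv2.dilate(cv2.Canny(cv2.GaussianBlur(c,(0,0),2),20,50),np.ones((5,5)))
cs=max(cv2.findContours(e,cv2.RETR_EXTERNAL,cv2.CHAIN_APPROX_NONE)[0],key=cv2.contourArea)
b=cv2.boxPoints(cv2.minAreaRect(cs)); W=np.array([back(p,q/S+[x0,y0],.02) for q in b]); print('fish',W.mean(0),W[:,:2].round(3).tolist(),[np.linalg.norm(W[i]-W[i-1]).round(3) for i in (1,2)])
E
```

```text
jar [363.  309.8] r 15.525 15.497337377663843 [ 0.4355 -0.0915  0.08  ]
tall [449.2 318.8] r 15.075 15.904936586834644 [ 0.4197 -0.2351  0.105 ]
tall [461.5 318.2] r 14.85 15.904936586834644 [ 0.4205 -0.2561  0.105 ]
fish [0.39037719 0.2207594  0.02      ] [[0.36, 0.234], [0.424, 0.223], [0.42, 0.207], [0.357, 0.219]] [np.float64(0.064), np.float64(0.016)]
```

View pics/fish.png

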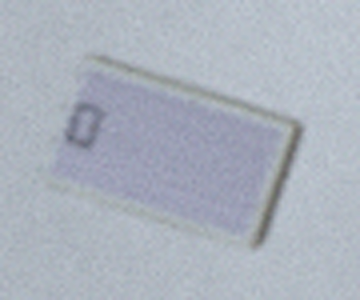

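In the crop, the fish tin's corners are at about (92,57), (300,122), (258,245) and (48,187). That puts its long axis at about 1.26 rad in world, with the ring end at the left. I'm moving to the tall tin now.

Emit:
carry_out:
  deltas: ".016 .036 0 0 0 .12 .093;.016 .036 0 0 0 .12 .093;.016 .036 0 0 0 .12 .093;.016 .036 0 0 0 .12 .093;.016 .036 0 0 0 .12 .093;.016 .036 0 0 0 .12 .093;.016 .036 0 0 0 .12 .093;.016 .036 0 0 0 .12 .093;.016 .036 0 0 0 .12 .093;.016 .036 0 0 0 .12 .093"

```text
time_s: 1.88
tcp_pos: [0.3904, -0.326, 0.219]
orientation: [0.722, 0.692, -0.0, 0.0]
contact_force: [0.4, -0.4, 0.4]
gripper_width: 0.0929
grip_force: 0.0
```

Emit:
carry_out:
  deltas: ".01 .023 0 0 0 .05 .093;.01 .023 0 0 0 .05 .093;.01 .023 0 0 0 .05 .093;0 0 0 0 0 0 .093"

```text
time_s: 2.22
tcp_pos: [0.4222, -0.2543, 0.2192]
orientation: [0.667, 0.745, 0.001, 0.0]
contact_force: [0.2, -0.7, 0.1]
gripper_width: 0.0928
grip_force: 0.0
```

```bash
python3 - <<'E'
from h import *
print(r.state()['tcp_pos'])
for c in ['wrist','top']:
    p=snap(c,c+'1.png')
    for n,z in dict(tall_tin=.105,jar=.08,pad_mid=.018).items():
        for d in r.spot_in(p,n)[:2]: print(c,n,np.round(d['at'],1),round(d['score'],2),back(p,d['at'],z).round(3))
p=snap('wrist')
print('tcp proj',proj(p,[.42,-.257,.105]))
E
```

```text
[ 0.42216458 -0.25425535  0.21915655]
wrist tall_tin [315.1 230.8] 0.9 [ 0.423 -0.251  0.105]
wrist jar [353.4  35.6] 0.89 [ 0.436 -0.101  0.08 ]
top tall_tin [458.3 320. ] 0.94 [ 0.418 -0.251  0.105]
top jar [362.8 309.1] 0.97 [ 0.437 -0.091  0.08 ]
top jar [160.  327.1] 0.72 [0.406 0.258 0.08 ]
top pad_mid [284.9 194.5] 0.74 [0.656 0.048 0.018]
top pad_mid [229.4 199.3] 0.61 [0.646 0.154 0.018]
tcp proj [315.30240373 231.82862414]
```

View pics/wrist1.png

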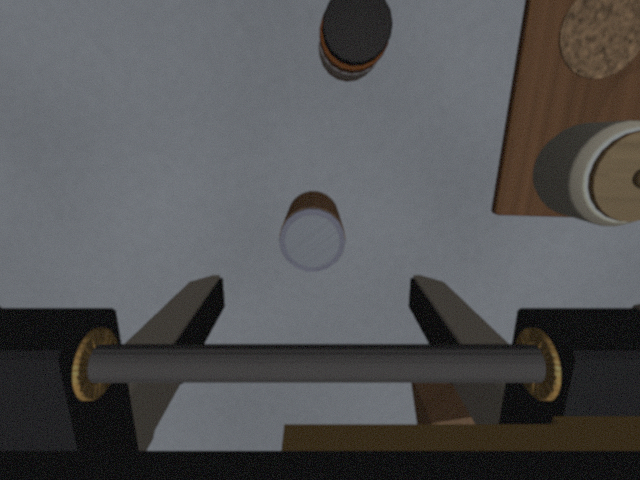

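The tall tin's lid shows at (312,239) in the wrist view, which works out to about (0.420, −0.257). That agrees with the top view. The jar's lid is at (357,30), and the crock and pad are at the right. I'm descending and closing.

Emit:
carry_out:
  deltas: "0 0 -.034 0 0 0 .093;0 0 -.034 0 0 0 .093;0 0 -.034 0 0 0 .093;0 0 -.034 0 0 0 .093;0 0 -.032 0 0 0 .093;0 0 0 0 0 0 .093;0 0 0 0 0 0 .04;0 0 0 0 0 0 .04;0 0 0 0 0 0 .04;0 0 0 0 0 0 .04"
  force: 25

```text
time_s: 3.5
tcp_pos: [0.4208, -0.2593, 0.0525]
orientation: [0.67, 0.742, 0.0, 0.002]
contact_force: [-0.2, 0.2, -0.4]
gripper_width: 0.0709
grip_force: 0.0
```

Emit:
carry_out:
  deltas: "0 0 0 0 0 0 .04;0 0 0 0 0 0 .04;0 0 0 0 0 0 .04;0 0 .01 0 0 0 .04;0 0 .02 0 0 0 .04;0 0 .02 0 0 0 .04"

```text
time_s: 4.0
tcp_pos: [0.4192, -0.2581, 0.1007]
orientation: [0.67, 0.742, -0.0, -0.001]
contact_force: [0.5, 0.3, -2.8]
gripper_width: 0.0537
grip_force: 25.0
```

```bash
python3 - <<'E'
from h import *
# pad centres by colour/edge: compare pads via networks in several shots
for c in ['top','scene','top','scene']:
    p=snap(c)
    print(c,[(np.round(d['at'],1).tolist(),round(d['score'],2),back(p,d['at'],.018).round(4)[:2].tolist()) for n in('pad_a','pad_mid') for d in r.spot_in(p,n)[:2]])
im=p=snap('top'); cv2.imwrite('pics/board.png',cv2.convertScaleAbs(cv2.resize(p['img'][140:250,195:395,::-1],None,fx=4,fy=4,interpolation=cv2.INTER_CUBIC),alpha=1.4))
# overlay hypothesised pads
import math
v=cv2.imread('pics/board.png'); m=np.array([.6585,.0455]); a=.104; y=np.array([-math.sin(a),math.cos(a)]); x=np.array([math.cos(a),math.sin(a)])
def px(q): return ((proj(p,[*q,.018])-[195,140])*4+1.5)
for s in(-1,1):
    c=m+s*.105*y; cv2.polylines(v,[np.int32([px(c+.04*(x*math.cos(t)+y*math.sin(t))) for t in np.linspace(0,6.28,60)])],1,(0,255,0),1)
cv2.polylines(v,[np.int32([px(m+i*.038*x+j*.058*y) for i,j in((1,1),(1,-1),(-1,-1),(-1,1))])],1,(0,255,0),1)
cv2.imwrite('pics/board.png',v); print(r.state()['tcp_pos'],r.state()['gripper_width'])
E
```

```text
top [([337.5, 187.7], 0.74, [0.6704, -0.0528]), ([230.0, 198.9], 0.67, [0.6472, 0.1531]), ([286.0, 193.7], 0.63, [0.658, 0.0463]), ([363.6, 307.2], 0.29, [0.4416, -0.0998])]
scene [([331.2, 314.0], 0.88, [0.6666, -0.0567]), ([421.7, 254.6], 0.71, [0.65, 0.159]), ([377.3, 282.9], 0.83, [0.6571, 0.0484])]
top [([231.4, 198.4], 0.9, [0.6482, 0.1505]), ([337.8, 189.9], 0.62, [0.666, -0.0533]), ([285.0, 192.9], 0.63, [0.6596, 0.0483])]
scene [([422.5, 252.6], 0.66, [0.6471, 0.1635]), ([331.6, 316.8], 0.6, [0.6715, -0.0591]), ([375.7, 283.3], 0.59, [0.6563, 0.0454])]
[ 0.41988058 -0.25836326  0.10023883] 0.053466528882726266
```

View pics/board.png

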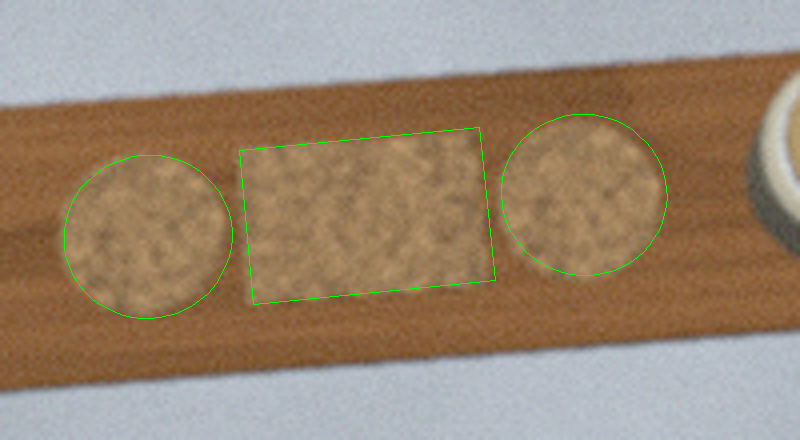

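The projected outlines of the pads sit on the cork in the crop: circles at (148,236) and (584,195), rectangle centred at (368,216). So the pads are at mid (0.6585, 0.0455), the caddy side (0.648, 0.150) and the crock side (0.669, −0.059). The tall tin is held at an opening of 53.5 mm, so I'm carrying it over.

Emit:
carry_out:
  deltas: "0 0 .03 0 0 0 .04;.005 .01 .03 0 0 0 .04;.01 .02 .02 0 0 0 .04;.018 .034 0 0 0 0 .04;.019 .034 0 0 0 0 .04;.019 .034 0 0 0 0 .04;.019 .034 0 0 0 0 .04;.019 .034 0 0 0 0 .04;.019 .034 0 0 0 0 .04;.019 .034 0 0 0 0 .04"

```text
time_s: 5.48
tcp_pos: [0.5674, 0.0112, 0.1804]
orientation: [0.67, 0.742, -0.0, -0.0]
contact_force: [0.2, -1.2, -2.6]
gripper_width: 0.0535
grip_force: 25.0
```

Emit:
carry_out:
  deltas: ".019 .034 0 0 0 0 .04;.019 .034 0 0 0 0 .04;.019 .034 0 0 0 0 .04;.015 .025 0 0 0 0 .04;.009 .012 0 0 0 0 .04;0 0 0 0 0 0 .04;0 0 0 0 0 0 .04"

```text
time_s: 6.07
tcp_pos: [0.6475, 0.1491, 0.1798]
orientation: [0.67, 0.743, -0.001, -0.0]
contact_force: [0.2, -1.4, -3.1]
gripper_width: 0.0538
grip_force: 25.0
```

Emit:
carry_out:
  deltas: "0 0 -.035 0 0 0 .04;0 0 -.035 0 0 0 .04;0 0 -.025 0 0 0 .04;0 0 -.008 0 0 0 .04;0 0 -.004 0 0 0 .04;0 0 -.003 0 0 0 .04;0 0 -.001 0 0 0 .04;0 0 0 0 0 0 .04;0 0 0 0 0 0 .04"

```text
time_s: 6.82
tcp_pos: [0.6487, 0.1485, 0.071]
orientation: [0.67, 0.742, 0.001, 0.001]
contact_force: [0.1, -0.3, -2.7]
gripper_width: 0.054
grip_force: 25.0
```

Emit:
carry_out:
  deltas: "0 0 -.001 0 0 0 .04;0 0 -.001 0 0 0 .04;0 0 -.001 0 0 0 .04;0 0 0 0 0 0 .04"

```text
time_s: 7.15
tcp_pos: [0.6485, 0.1486, 0.0694]
orientation: [0.67, 0.742, 0.001, 0.001]
contact_force: [-5.3, -2.0, 17.6]
gripper_width: 0.0535
grip_force: 25.0
```

Emit:
carry_out:
  deltas: "0 0 .001 0 0 0 .06;0 0 0 0 0 0 .093;0 0 0 0 0 0 .093;0 0 0 0 0 0 .093;0 0 .03 0 0 0 .093;0 0 .038 0 0 0 .093;0 0 .038 0 0 0 .093;-.01 -.01 .025 0 0 0 .093;-.026 -.029 0 0 0 0 .093;-.026 -.029 0 0 0 0 .093"

```text
time_s: 7.98
tcp_pos: [0.5865, 0.0814, 0.2002]
orientation: [0.669, 0.743, 0.002, 0.001]
contact_force: [0.3, -1.8, -0.5]
gripper_width: 0.0929
grip_force: 0.0
```

Emit:
carry_out:
  deltas: "-.025 -.029 0 0 0 0 .093;-.025 -.029 0 0 0 0 .093;-.025 -.029 0 0 0 0 .093;-.025 -.029 0 0 0 0 .093;-.025 -.029 0 0 0 0 .093;-.025 -.028 0 0 0 0 .093;0 0 0 0 0 0 .093;0 0 0 0 0 0 .093"

```text
time_s: 8.65
tcp_pos: [0.4349, -0.0943, 0.1988]
orientation: [0.672, 0.741, -0.0, 0.0]
contact_force: [1.0, 0.0, 0.7]
gripper_width: 0.0929
grip_force: 0.0
```

```bash
python3 - <<'E'
from h import *
print(r.state()['tcp_pos'])
w=snap('wrist','wrist2.png'); p=snap('top','top2.png')
for q,n,z in ((w,'jar',.08),(p,'jar',.08),(p,'tall_tin',.123),(w,'small_tin',.032),(p,'small_tin',.032),(p,'fish_tin',.024)):
    for d in r.spot_in(q,n)[:2]: print(n,np.round(d['at'],1),round(d['score'],2),back(q,d['at'],z).round(4))
for X in ([.436,-.092,.08],): print(proj(w,X))
b=np.hstack([w['img'],p['img']]); cv2.imwrite('pics/both2.png',cv2.resize(b[:,:,::-1],(800,300),interpolation=cv2.INTER_AREA))
cv2.imwrite('pics/c2.png',np.hstack([cv2.resize(w['img'][:,:,::-1],(400,300)),cv2.resize(p['img'][150:330,130:370,::-1],(400,300),interpolation=cv2.INTER_CUBIC)]))
print([proj(p,X) for X in ([.648,.15,.123],[.648,.15,.018])])
E
```

```text
[ 0.43485026 -0.09427654  0.19878006]
jar [315.8 221.3] 0.59 [ 0.435  -0.0844  0.08  ]
jar [354.6 310.6] 0.65 [ 0.4341 -0.0768  0.08  ]
tall_tin [224.8 190.3] 0.67 [0.6368 0.1468 0.123 ]
small_tin [350.    6.5] 0.67 [0.4462 0.0864 0.032 ]
small_tin [581.6  79.5] 0.22 [0.6508 0.0512 0.032 ]
small_tin [254.6 303.1] 0.65 [0.4488 0.1015 0.032 ]
small_tin [405.2 180.4] 0.45 [ 0.6818 -0.1816  0.032 ]
fish_tin [164.  329.8] 0.61 [0.4008 0.266  0.024 ]
[316.16347897 230.42180066]
[array([223.06450945, 183.93039267]), array([231.66259922, 198.50375245])]
```

View pics/c2.png

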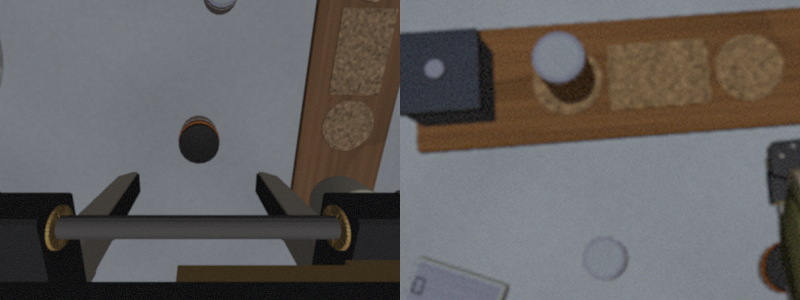

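The left half shows the jar's lid centred between the fingers, at wrist pixel (318,227) against (316,230) predicted. The right half shows the tall tin upright on the caddy-side pad, with its top at about (225,184) against (223,184) expected. That is roughly 3 mm off, which is fine. I'm grasping the jar.

Emit:
carry_out:
  deltas: "0 .002 -.036 0 0 0 .093;0 .001 -.036 0 0 0 .093;0 0 -.036 0 0 0 .093;0 0 -.036 0 0 0 .093;0 0 -.034 0 0 0 .093;0 0 0 0 0 0 .06;0 0 0 0 0 0 .04;0 0 0 0 0 0 .04;0 0 0 0 0 0 .04;0 0 0 0 0 0 .04"
  force: 25

```text
time_s: 9.88
tcp_pos: [0.4371, -0.0899, 0.0227]
orientation: [0.67, 0.742, 0.001, 0.001]
contact_force: [0.7, -0.6, 1.4]
gripper_width: 0.0642
grip_force: 0.0
```

Emit:
carry_out:
  deltas: "0 0 0 0 0 0 .04;0 0 0 0 0 0 .04"

```text
time_s: 10.05
tcp_pos: [0.4367, -0.0901, 0.0223]
orientation: [0.67, 0.742, 0.001, 0.001]
contact_force: [-1.5, -0.5, 15.5]
gripper_width: 0.0579
grip_force: 25.0
```

Emit:
carry_out:
  deltas: "0 0 .02 0 0 0 .04;0 0 .03 0 0 0 .04;.01 .001 .03 0 0 0 .04;.033 .004 .01 0 0 0 .04;.035 .005 0 0 0 0 .04;.035 .005 0 0 0 0 .04;.035 .005 0 0 0 0 .04;.035 .005 0 0 0 0 .04;.03 .004 0 0 0 0 .04;.018 .002 0 0 0 0 .04"

```text
time_s: 10.88
tcp_pos: [0.6701, -0.0581, 0.1118]
orientation: [0.67, 0.742, 0.001, 0.001]
contact_force: [0.1, 0.4, -2.4]
gripper_width: 0.0575
grip_force: 25.0
```

Emit:
carry_out:
  deltas: ".001 0 0 0 0 0 .04;0 0 0 0 0 0 .04;0 0 -.03 0 0 0 .04;0 0 -.025 0 0 0 .04;0 0 -.01 0 0 0 .04;0 0 -.004 0 0 0 .04;0 0 0 0 0 0 .04;0 0 0 0 0 0 .04"

```text
time_s: 11.55
tcp_pos: [0.668, -0.0587, 0.0427]
orientation: [0.67, 0.742, 0.0, 0.0]
contact_force: [0.2, 0.4, -3.0]
gripper_width: 0.0577
grip_force: 25.0
```

Emit:
carry_out:
  deltas: ".001 0 -.001 0 0 0 .04;0 0 -.001 0 0 0 .04;0 0 -.001 0 0 0 .04;0 0 0 0 0 0 .04"

```text
time_s: 11.88
tcp_pos: [0.6698, -0.0586, 0.0404]
orientation: [0.67, 0.742, 0.0, 0.001]
contact_force: [-2.3, -0.3, 9.3]
gripper_width: 0.0572
grip_force: 25.0
```

Emit:
carry_out:
  deltas: "0 0 .001 0 0 0 .06;0 0 0 0 0 0 .093;0 0 0 0 0 0 .093;0 0 0 0 0 0 .093;0 0 .03 0 0 0 .093;0 0 .038 0 0 0 .093;0 0 .038 0 0 0 .093;-.01 .01 .034 0 0 0 .093;-.026 .031 .019 0 0 -.03 .093;-.026 .031 0 0 0 -.035 .093"

```text
time_s: 12.72
tcp_pos: [0.6109, 0.0108, 0.2013]
orientation: [0.696, 0.718, 0.003, 0.002]
contact_force: [0.2, 1.2, 0.3]
gripper_width: 0.0925
grip_force: 0.0
```

Emit:
carry_out:
  deltas: "-.026 .031 0 0 0 -.05 .093;-.026 .031 0 0 0 -.05 .093;-.026 .031 0 0 0 -.05 .093;-.026 .031 0 0 0 -.05 .093;-.026 .031 0 0 0 -.05 .093;-.026 .031 0 0 0 -.05 .093;-.026 .031 0 0 0 -.05 .093;-.024 .03 0 0 0 0 .093;0 .007 0 0 0 0 .093;0 0 0 0 0 0 .093"

```text
time_s: 13.55
tcp_pos: [0.4016, 0.2682, 0.1977]
orientation: [0.807, 0.591, 0.001, -0.0]
contact_force: [0.2, -0.6, -0.7]
gripper_width: 0.0929
grip_force: 0.0
```

```bash
python3 - <<'E'
from h import *
s=r.state(); print(s['tcp_pos'],s['orientation'])
w=snap('wrist'); p=snap('top')
for q,n,z in ((w,'fish_tin',.024),(p,'jar',.098),(w,'small_tin',.032),(p,'small_tin',.032)):
    for d in r.spot_in(q,n)[:2]: print(n,np.round(d['at'],1),round(d['score'],2),back(q,d['at'],z).round(4))
print(proj(w,[.402,.267,.024]),[proj(p,X) for X in ([.6694,-.059,.098],)])
cv2.imwrite('pics/w3.png',w['img'][:,:,::-1]); cv2.imwrite('pics/c3.png',np.hstack([cv2.resize(w['img'][:,:,::-1],(500,375)),cv2.resize(p['img'][150:300,240:360,::-1],(300,375),interpolation=cv2.INTER_CUBIC)]))
E
```

```text
[0.40160866 0.26817716 0.19767305] [ 8.06975520e-01  5.90584454e-01  6.07845832e-04 -3.77634702e-04]
fish_tin [316.9 211.7] 0.8 [0.4056 0.2749 0.024 ]
jar [346.3 182.7] 0.82 [ 0.6583 -0.0631  0.098 ]
small_tin [397.2 330.5] 0.67 [0.4475 0.1322 0.032 ]
small_tin [253.6 303.6] 0.66 [0.4479 0.1033 0.032 ]
[315.83438436 220.46788016] [array([343.94696909, 176.63778433])]
```

View pics/c3.png

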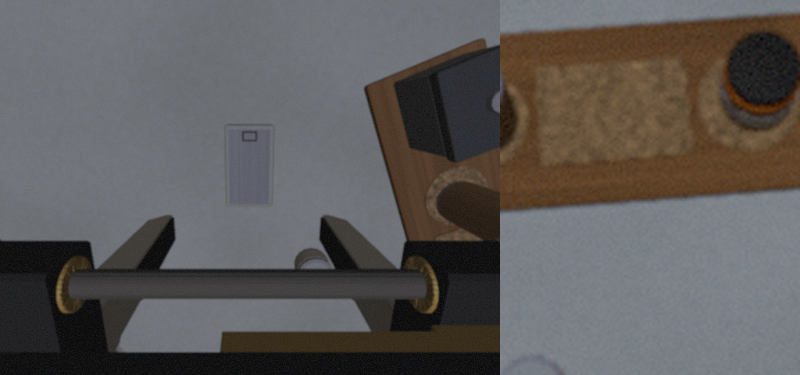

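The fish tin is square to the fingers at wrist pixel (319,211), so the yaw is right. The jar's lid shows at top pixel (345,177) against (344,177) expected, so it is on its pad. I'm taking one settled wrist re-check of the fish tin's centre.

```bash
python3 - <<'E'
from h import *
w=snap('wrist'); print(r.state()['tcp_pos'],proj(w,[.402,.267,.024]))
g=cv2.GaussianBlur(w['img'].astype(float),(0,0),1.5)
lab=cv2.cvtColor(w['img'],cv2.COLOR_RGB2LAB).astype(float); b=cv2.GaussianBlur(lab[:,:,2],(0,0),2)[120:290,250:390]
bg=np.median(b); m=np.uint8(b<bg-2)*255
n,l,st,ce=cv2.connectedComponentsWithStats(m); i=1+st[1:,4].argmax(); print(st[i],ce[i]+[250,120])
rc=cv2.minAreaRect(np.argwhere(l==i)[:,::-1].astype(np.float32)); uv=np.array(rc[0])+[250,120]; print(rc,back(w,uv,.024))
E
```

```text
[0.40351443 0.2640405  0.19719699] [312.46626638 216.74123782]
[  39   41   53   96 4780] [315.07573222 208.10857741]
((64.99999237060547, 88.49998474121094), (51.99999237060547, 94.99998474121094), 0.0) [0.40684439 0.27392038 0.024     ]
```

Emit:
carry_out:
  deltas: ".002 .003 -.036 0 0 0 .093;.001 .002 -.036 0 0 0 .093;0 0 -.036 0 0 0 .093;0 0 -.036 0 0 0 .093;0 0 -.03 0 0 0 .093;0 0 -.014 0 0 0 .093;0 0 -.003 0 0 0 .093;0 0 0 0 0 0 .093"

```text
time_s: 14.57
tcp_pos: [0.4056, 0.2696, 0.0054]
orientation: [0.809, 0.588, -0.001, 0.0]
contact_force: [0.2, 0.0, -0.1]
gripper_width: 0.0932
grip_force: 0.0
```

Emit:
carry_out:
  deltas: "0 0 0 0 0 0 .07;0 0 0 0 0 0 .05;0 0 0 0 0 0 .05;0 0 0 0 0 0 .05;0 0 0 0 0 0 .05;0 0 0 0 0 0 .05;0 0 0 0 0 0 .05;0 0 .02 0 0 0 .05;0 0 .03 0 0 0 .05;0 0 .03 0 0 0 .05"
  force: 25

```text
time_s: 15.4
tcp_pos: [0.4049, 0.2699, 0.0867]
orientation: [0.808, 0.589, -0.001, 0.0]
contact_force: [-0.1, 0.5, -1.8]
gripper_width: 0.0595
grip_force: 25.0
```

```bash
python3 - <<'E'
from h import *
s=r.state(); print(s['tcp_pos'],s['orientation'],s['gripper_width'],s['grip_force'])
w=snap('wrist','w4.png')
for z in (.1,):
    T=s['tcp_pos']; print(proj(w,[T[0],T[1],T[2]+.019]))
E
```

```text
[0.40490557 0.26994834 0.0867212 ] [ 8.08456646e-01  5.88554276e-01 -1.30504930e-03  1.11636981e-04] 0.05947742475684484 24.999051690101624
[313.73124656 311.47157441]
```

View pics/w4.png

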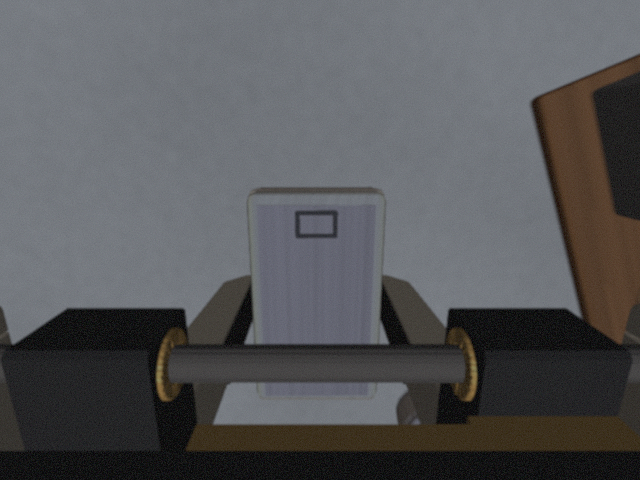

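The fish tin is held. Its lid runs from row 190 to row 397 at column 317, and the TCP line is at row 311.

```bash
python3 - <<'E'
from h import *
w=snap('wrist'); s=r.state(); z=s['tcp_pos'][2]+.0186
a,b=back(w,(317,190),z),back(w,(317,396),z); print(s['tcp_pos'],a,b,np.linalg.norm(a-b),(a+b)/2-s['tcp_pos'])
E
```

```text
[0.40716328 0.27119538 0.0897677 ] [0.42480441 0.32242666 0.1083677 ] [0.39363073 0.22587503 0.1083677 ] 0.10145942927126503 [0.00205429 0.00295547 0.0186    ]
```

Emit:
carry_out:
  deltas: "0 0 .035 0 0 0 .05;.02 -.018 .03 0 0 .037 .05;.03 -.027 .005 0 0 .047 .05;.03 -.027 0 0 0 .047 .05;.03 -.027 0 0 0 .047 .05;.03 -.027 0 0 0 .047 .05;.03 -.027 0 0 0 .047 .05;.03 -.027 0 0 0 .047 .05;.03 -.027 0 0 0 .047 .05;.0235 -.021 0 0 0 .044 .05"

```text
time_s: 16.33
tcp_pos: [0.661, 0.0387, 0.155]
orientation: [0.672, 0.741, -0.001, 0.0]
contact_force: [0.3, 0.4, -1.3]
gripper_width: 0.0596
grip_force: 25.0
```

Emit:
carry_out:
  deltas: "0 0 0 0 0 0 .05;0 0 0 0 0 0 .05"

```text
time_s: 16.5
tcp_pos: [0.6596, 0.0401, 0.1546]
orientation: [0.673, 0.739, -0.001, -0.0]
contact_force: [-0.6, 0.6, -2.0]
gripper_width: 0.0601
grip_force: 25.0
```

Emit:
carry_out:
  deltas: "-.001 .002 -.035 0 0 0 .05;0 0 -.035 0 0 0 .05;0 0 -.03 0 0 0 .05;0 0 -.02 0 0 0 .05;0 0 -.007 0 0 0 .05;0 0 -.002 0 0 0 .05;0 0 -.001 0 0 0 .05;0 0 -.001 0 0 0 .05;0 0 0 0 0 0 .05"

```text
time_s: 17.25
tcp_pos: [0.6589, 0.0447, 0.0266]
orientation: [0.672, 0.741, 0.001, 0.001]
contact_force: [0.7, 0.6, -1.0]
gripper_width: 0.0599
grip_force: 25.0
```

Emit:
carry_out:
  deltas: "0 -.001 -.001 0 0 0 .05;0 0 -.001 0 0 0 .05;0 0 -.001 0 0 0 .05;0 0 0 0 0 0 .05"

```text
time_s: 17.58
tcp_pos: [0.659, 0.0432, 0.0249]
orientation: [0.672, 0.74, 0.0, 0.001]
contact_force: [-4.0, -1.0, 18.6]
gripper_width: 0.0599
grip_force: 25.0
```

Emit:
carry_out:
  deltas: "0 0 .001 0 0 0 .07;0 0 0 0 0 0 .093;0 0 0 0 0 0 .093;0 0 0 0 0 0 .093;0 0 .03 0 0 0 .093;0 0 .038 0 0 0 .093;-.01 .002 .038 0 0 0 .093;-.03 .009 .025 0 0 0 .093;-.035 .01 .02 0 0 0 .093;-.035 .01 .01 0 0 0 .093"

```text
time_s: 18.42
tcp_pos: [0.5481, 0.0749, 0.1865]
orientation: [0.672, 0.74, 0.001, 0.001]
contact_force: [0.6, 0.7, 0.0]
gripper_width: 0.093
grip_force: 0.0
```

Emit:
carry_out:
  deltas: "-.035 .01 0 0 0 0 .093;-.035 .01 0 0 0 0 .093;-.03 .009 0 0 0 0 .093;0 0 0 0 0 0 .093;0 0 0 0 0 0 .093;0 0 0 0 0 0 .093"

```text
time_s: 18.92
tcp_pos: [0.4492, 0.1034, 0.1846]
orientation: [0.672, 0.741, 0.0, 0.0]
contact_force: [0.2, 0.3, -1.1]
gripper_width: 0.0929
grip_force: 0.0
```

```bash
python3 - <<'E'
from h import *
import math
s=r.state(); print(s['tcp_pos'])
w=snap('wrist'); p=snap('top'); q=snap('scene')
for k,n,z in ((w,'small_tin',.032),(p,'small_tin',.032),(q,'small_tin',.025),(p,'fish_tin',.042),(q,'fish_tin',.035)):
    for d in r.spot_in(k,n)[:2]: print(n,np.round(d['at'],1),round(d['score'],2),back(k,d['at'],z).round(4))
v=cv2.resize(p['img'][140:340,195:395,::-1],None,fx=2.25,fy=2.25,interpolation=cv2.INTER_CUBIC)
m=np.array([.6585,.0455]); a=.1; y=np.array([-math.sin(a),math.cos(a)]); x=np.array([math.cos(a),math.sin(a)])
cv2.polylines(v,[np.int32([(proj(p,[*(m+i*.03*x+j*.052*y),.042])-[195,140])*2.25 for i,j in((1,1),(1,-1),(-1,-1),(-1,1))])],1,(0,255,0),1)
u=cv2.resize(w['img'][120:340,200:460,::-1],(350,296)); u=cv2.copyMakeBorder(u,0,154,0,0,cv2.BORDER_CONSTANT)
cv2.imwrite('pics/c5.png',np.hstack([u,v])); print(proj(w,[.449,.103,.032]))
E
```

```text
[0.44921362 0.10336777 0.18455349]
small_tin [314.4 215.3] 0.91 [0.4484 0.1112 0.032 ]
small_tin [519.9 286.9] 0.31 [0.6514 0.0605 0.032 ]
small_tin [339.5 201.7] 0.63 [0.4556 0.1046 0.025 ]
fish_tin [286.6 195. ] 0.74 [0.6494 0.0443 0.042 ]
fish_tin [375.6 280.4] 0.69 [0.66   0.0401 0.035 ]
[314.16190948 224.07429764]
```

View pics/c5.png

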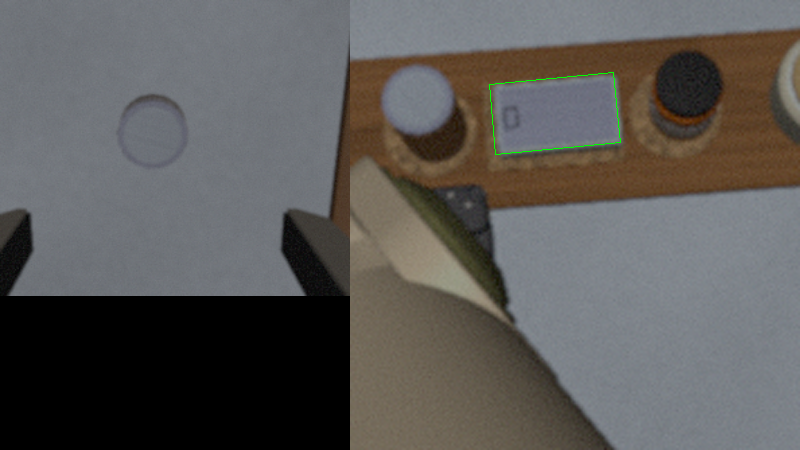

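The right half shows the fish tin matching the predicted outline on the long pad, with the jar and tall tin upright on theirs. The left half shows the small tin's lid at wrist pixel (314,217) against (314,224) predicted. I'm shifting +5 mm in y and grasping it.

Emit:
carry_out:
  deltas: "0 .003 -.036 0 0 0 .093;0 .002 -.036 0 0 0 .093;0 0 -.036 0 0 0 .093;0 0 -.036 0 0 0 .093;0 0 -.024 0 0 0 .093;0 0 -.01 0 0 0 .093;0 0 0 0 0 0 .07;0 0 0 0 0 0 .04;0 0 0 0 0 0 .035;0 0 0 0 0 0 .035"
  force: 20

```text
time_s: 20.15
tcp_pos: [0.4489, 0.1084, 0.0073]
orientation: [0.672, 0.74, 0.001, 0.0]
contact_force: [-0.3, 0.3, 0.8]
gripper_width: 0.071
grip_force: 0.0
```

Emit:
carry_out:
  deltas: "0 0 0 0 0 0 .035;0 0 0 0 0 0 .035;0 0 0 0 0 0 .035;0 0 0 0 0 0 .035"

```text
time_s: 20.48
tcp_pos: [0.4484, 0.1081, 0.0068]
orientation: [0.672, 0.74, 0.0, 0.0]
contact_force: [-0.3, -0.1, 7.7]
gripper_width: 0.0475
grip_force: 20.0
```

Emit:
carry_out:
  deltas: "0 0 .02 0 0 0 .035;0 0 .03 0 0 0 .035;0 0 .035 0 0 0 .035;0 0 0 0 0 0 .035;0 0 0 0 0 0 .035"

```text
time_s: 20.9
tcp_pos: [0.4493, 0.1081, 0.0927]
orientation: [0.673, 0.74, 0.002, 0.001]
contact_force: [-0.4, 0.0, -1.7]
gripper_width: 0.0477
grip_force: 20.0
```

```bash
python3 - <<'E'
from h import *
s=r.state(); print(s['tcp_pos'],s['gripper_width'],s['grip_force'])
w=snap('wrist'); T=s['tcp_pos']
print([proj(w,[T[0],T[1]+d,T[2]+.026]) for d in(0,.024,-.024)], r.spot_in(w,'small_tin')[:1])
cv2.imwrite('pics/c6.png',w['img'][180:420,180:460,::-1])
E
```

```text
[0.44932919 0.10809252 0.09272976] 0.04771367445384997 19.99963492155075
[array([313.07792779, 317.82568818]), array([318.46073606, 265.71082663]), array([308.11881467, 365.83845034])] [{'at': [315.6, 300.9], 'score': 0.68}]
```

View pics/c6.png

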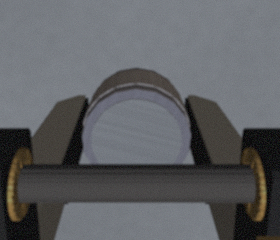

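The small tin is held, with its lid's far edge at row 266 exactly as predicted for a centred grasp. I'm carrying it to the fish tin.

Emit:
carry_out:
  deltas: ".01 -.003 .02 0 0 0 .035;.03 -.009 .01 0 0 0 .035;.035 -.01 0 0 0 0 .035;.035 -.01 0 0 0 0 .035;.035 -.01 0 0 0 0 .035;.033 -.01 0 0 0 0 .035;.0215 -.007 0 0 0 0 .035;.01 -.003 0 0 0 0 .035;0 0 0 0 0 0 .035;0 0 0 0 0 0 .035"

```text
time_s: 21.83
tcp_pos: [0.6562, 0.0469, 0.1195]
orientation: [0.672, 0.741, -0.001, -0.001]
contact_force: [-1.2, -0.4, -1.9]
gripper_width: 0.0475
grip_force: 20.0
```

Emit:
carry_out:
  deltas: "0 0 -.025 0 0 0 .035;0 0 -.025 0 0 0 .035;0 0 -.015 0 0 0 .035;0 0 -.005 0 0 0 .035;0 0 0 0 0 0 .035;0 0 0 0 0 0 .035"

```text
time_s: 22.33
tcp_pos: [0.657, 0.0473, 0.0517]
orientation: [0.671, 0.741, -0.0, -0.0]
contact_force: [0.1, 0.1, -1.0]
gripper_width: 0.0474
grip_force: 20.0
```

Emit:
carry_out:
  deltas: ".001 -.001 -.001 0 0 0 .035;0 0 -.001 0 0 0 .035;0 0 -.001 0 0 0 .035;0 0 0 0 0 0 .035"

```text
time_s: 22.67
tcp_pos: [0.659, 0.0452, 0.0488]
orientation: [0.672, 0.74, 0.0, 0.0]
contact_force: [0.6, -0.6, -0.3]
gripper_width: 0.0474
grip_force: 20.0
```

Emit:
carry_out:
  deltas: "0 0 -.001 0 0 0 .035;0 0 -.001 0 0 0 .035;0 0 0 0 0 0 .035"

```text
time_s: 22.92
tcp_pos: [0.6591, 0.0452, 0.0485]
orientation: [0.672, 0.74, 0.0, 0.001]
contact_force: [-4.8, -2.0, 17.8]
gripper_width: 0.0475
grip_force: 20.0
```

Contact is confirmed, so I'm releasing, rising and backing the arm away.

Emit:
carry_out:
  deltas: "0 0 .001 0 0 0 .06;0 0 0 0 0 0 .093;0 0 0 0 0 0 .093;0 0 0 0 0 0 .093;0 0 0 0 0 0 .093;0 0 .03 0 0 0 .093;0 0 .038 0 0 0 .093;0 0 .038 0 0 0 .093;-.02 0 .03 0 0 0 .093;-.035 0 .015 0 0 0 .093"

```text
time_s: 23.75
tcp_pos: [0.6072, 0.0461, 0.2017]
orientation: [0.672, 0.74, 0.003, 0.002]
contact_force: [1.1, 0.0, 0.2]
gripper_width: 0.0931
grip_force: 0.0
```

Emit:
carry_out:
  deltas: "-.035 -.01 0 0 0 0 .093;-.035 -.01 0 0 0 0 .093;-.035 -.01 0 0 0 0 .093;-.03 -.01 0 0 0 0 .093;-.01 0 0 0 0 0 .093;0 0 0 0 0 0 .093;0 0 0 0 0 0 .093"

```text
time_s: 24.33
tcp_pos: [0.4597, 0.0055, 0.1988]
orientation: [0.672, 0.741, 0.001, 0.001]
contact_force: [0.5, 0.7, 0.3]
gripper_width: 0.0931
grip_force: 0.0
```

```bash
python3 - <<'E'
from h import *
import math
s=r.state(); print(s['tcp_pos'],s['time_s'],s['contact_force'])
p=snap('top'); q=snap('scene')
m=np.array([.6585,.0455]); a=.1; y=np.array([-math.sin(a),math.cos(a)]); x=np.array([math.cos(a),math.sin(a)])
out=[]
for k,x0,y0,w,h in ((p,200,150,180,100),(q,290,180,180,180)):
    f=800//2/w; v=cv2.resize(k['img'][y0:y0+h,x0:x0+w,::-1],None,fx=f,fy=f,interpolation=cv2.INTER_CUBIC)
    for c,rr,z in ((m+.105*y,.027,.123),(m-.105*y,.027,.098),(m,.024,.074)):
        cv2.polylines(v,[np.int32([(proj(k,[*(c+rr*(x*math.cos(t)+y*math.sin(t))),z])-[x0,y0])*f for t in np.linspace(0,6.28,40)])],1,(0,255,0),1)
    cv2.polylines(v,[np.int32([(proj(k,[*(m+i*.03*x+j*.052*y),.042])-[x0,y0])*f for i,j in((1,1),(1,-1),(-1,-1),(-1,1))])],1,(0,255,0),1)
    out.append(cv2.copyMakeBorder(v,0,400-v.shape[0],0,0,cv2.BORDER_CONSTANT))
cv2.imwrite('pics/c7.png',np.hstack(out))
E
```

```text
[0.45973869 0.00550733 0.19877694] 24.3333 [0.46945989 0.74918335 0.3477631 ]
```

View pics/c7.png

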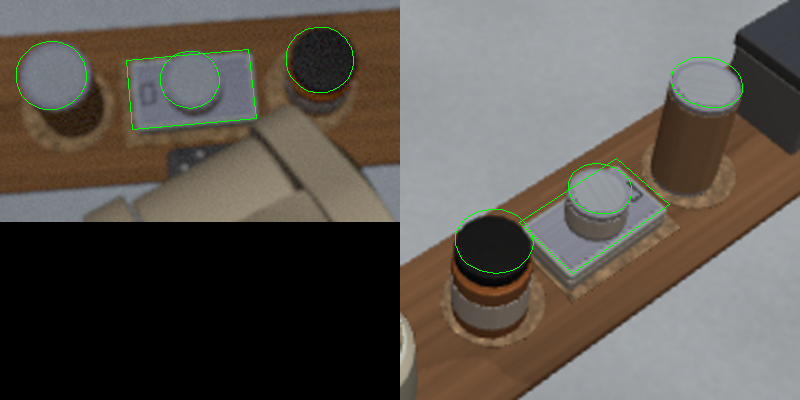

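Both views show all four items upright and within about 3 mm of their target outlines, with the small tin in the middle of the fish tin and the gripper clear. I'm handing in.

```bash
python3 -c "
from rig import r
print(r.finish_job())"
```

```text
the job is handed in; nothing more can be done
None
```

I've handed the job in after about 24 s of robot time, but the hand-in returned no verdict. In the last pictures the jar, tall tin, fish tin and small tin were upright and released, each about 3 mm or less from its target by my estimate, and I never touched the crock or caddy.

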